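# Pry open the colour-pan box

### The arm

A 6-joint arm with a two-finger parallel gripper is mounted at the origin on the work surface. World frame = base frame: x ahead of the robot, y to its left, z up, the work surface at z = 0. Lengths are in mm, angles in rad, forces in N, time in s.
With the tool pointing down it reaches from about 350 to 925 mm from the base axis. Payload 6.4 kg.
Tool frame: the origin (TCP) lies between the finger pads, 19 mm behind the fingertips; this is the grasp point; z points along the fingers, y is the line along which they close (so a half turn about z gives the same grasp; the last joint's range is limited). The gripper opens to 94 mm and grips with 3 to 60 N. Pads are 16 mm wide; open, the fingers measure 119 mm over their backs; the gripper's body (75 mm by 177 mm) begins 78 mm behind the grasp point.
Start: joints at [1.046, 0.245, 1.558, -0, 1.339, -0.174], TCP at [223.37, 610.426, 224.255] pointing down, gripper open.
Joint ranges: [-3.13, 3.13], [-1.02, 2.26], [0.13, 2.54], [-0.95, 4.09], [0.21, 2.88], [-2.74, 2.74]. Speed limits (rad/s): [2.57, 2.57, 3.14, 3.14, 3.14, 3.14].

### API

Orientations are given as a 3x3 rotation matrix whose columns are the frame's x, y, z axes.
In Python, from workcell import bot, snapshot gives the robot as it stands.
- The arm moves only by the tool send_rows, never from a script. Its argument "increments" is one flat list of numbers, 7 for each row, row after row: the turn, a rotation vector about the world's x, y, z in rad, then the shift along the world's x, y, z in mm, then the opening, from 0 (shut) to 1 (fully open). A call has 1 to 20 rows; each row is the pose to reach, as a shift and turn from the pose commanded when the call began; what a row does not reach only later rows make up. A row lasts 1/12 s, in which the tool goes at most 41.7 mm and 7.16 degrees, less where a joint would pass 70% of its speed; a pose out of reach is approached as far as the arm can. A call with a gripper value outside its range is refused whole. The fingers move at their own pace and stop on an object; the grip force is fixed at half the most. Time passes only in rows, so rows that repeat a pose let the fingers close. It gives the time, the measured TCP pose, the force, the opening and the grip force at its end, in the units of the state.
- bot.read_state(): the state, without advancing time (a new reading comes with each control period).
- snapshot(name): name is "scene" or "top" or "wrist"; returns a dict with "color" (420x560x3 uint8, blue, green, red), "z_map" (420x560 float32, mm along the optical axis (not along the pixel's ray), 0 where there is no reading), "fx", "fy", "cx", "cy" (pixels), "pose" (4x4, takes a point from camera to world coordinates); the wrist camera has in their place "tool_from_camera" (4x4, takes a point from camera to tool coordinates, whose origin is the TCP and whose axes are the flange's). Camera axes: x right, y up, looking along -z (the intrinsics and any distortion apply to the point x, -y, -z); pixel columns grow to the right and rows downward; lengths in mm; the calibration is good to about 2 mm. A picture is of the moment at which its call begins: read the wrist's pose just before it.
- bot.close_job(): hands the job in; it is judged then, once.
The state is a dict: "t": time; "joint_pos": joint angles; "qvel": joint speeds; "tau": joint torques, N m; "eef_pos": TCP position; "orientation": TCP orientation; "force": force on the tool from outside, world axes, zero at the start; "moment": the same for the moment, N m; "gripper_width": opening from 0.0 (shut) to 1.0 (fully open); "finger_force": force on a finger pad.
Only numpy, scipy, OpenCV 4.12 (cv2) and the standard library are available. Lean on these libraries where they do the work, as an engineer would, in place of code of your own. Each camera call takes 0.05 s, during which the arm holds its last target. There are 200 camera calls.

### The job

Open the green colour-pan box on the pottery bench: take the red-handled pry tool from its rest, put its blade into the slot at the end of the box and lever that end of the snap-fitted yellow lid up past its catches, without touching the lid with the gripper until it has popped. Then lay the tool back across the two bars of its rest, lift the lid off and lay it flat, top side up, on the plywood board. Do not knock the bowl, the mug or the jar.

Things in the scene. Friction and masses are not known exactly. Their poses are not given: they have to be found in the camera images.
- panbox: Green box fixed to the bench: 170 long (x) x 58 wide (y) x 80 high, walls 5 thick, on a foot plate 190 x 78 x 6. Origin: centre of its underside, z up. The end at -x, roughly towards the robot's right (world -y), is the pry end: its end wall (outer face x = -85) is only 68 high, leaving a slot 12 high, 48 wide under the lid. Two spring ball catches in the side walls (x = -22) hold the lid.
- panbox_slot (a point): Middle of the outer top edge of the box's low end wall, (-85, 0, 68) in the box frame: the floor of the slot and the fulcrum to lever over. A blade pushed in along the box's +x can reach 50 past this edge before it meets the lid's plug; with it 44 in, tilting the tool by about 0.3 rad (handle down) pops the lid. Axes as the box.
- lid: Yellow snap-fit lid, cream panel on top, about 110 g: plate 156 (x) x 64 (y) x 10 thick on a plug 16 deep, 38 to 45 wide, from x = -43 to 69. Origin: centre of the plug's underside, 26 below the top; z up. Fitted, its origin is at (8, 0, 64) in the box frame and its plate overhangs the box's sides by 3. Once popped it lifts off freely straight up; on a flat surface it rests on its plug.
- lid_front (a point): Middle of the lower edge of the lid plate at the slot end, (-78, 0, 16) in the lid frame; 80 above the bench while fitted. The catches yield to about 10 to 20 N upward; when this end has risen about 6 they snap past and then hold it up by themselves, about 11 higher than at first, the lid sloping some 4 degrees.
- lid_back (a point): Middle of the lower edge of the lid plate at the other end, (78, 0, 16) in the lid frame; it stays down on the box's rim while the front is levered up.
- pry: Flat pry tool, about 120 g, 200 long (x), flat underside: red handle 22 wide (y) x 16 high from x = -100 to 10, steel blade 18 wide x 6 thick from x = 10 to the tip at x = 100, level with the handle's underside. Origin: mid-length, on the underside; z up. Centre of mass near x = -25. It starts on the rest, along the rest's x.
- pry_tip (a point): Blade tip at mid thickness: (100, 0, 3) in the tool frame.
- rest: Fixed pale wooden tool rest: base 190 (x) x 90 (y) x 8, two crossbars along y at x = -80 and x = 30, each 10 thick, 90 wide, tops 40 above the bench, with 8 mm stops standing on their ends. Origin: centre of its underside; z up. The tool lies across both bars along x, underside 40 above the bench, its origin about over the rest's origin.
- board: Fixed plywood board 220 (x) x 130 (y) x 12 thick, bare. Origin: centre of its underside; z up. The rest and the board stand on the robot's two sides and may be swapped.
- bowl: Amber stoneware bowl, 110 across, 65 high; origin at the centre of its underside. Bystander.
- mug: Amber stoneware mug, 84 across, 75 high, with a handle; origin at the centre of its underside. Bystander.
- jar: Amber glass jar with a white cap, 60 across, 85 high; origin at the centre of its underside. Bystander.
Not all that is in view belongs to the job. Of the things that look like the rest, take the one that is farthest to the robot's right at the start. There is more than one size of the lid; the one meant has the size given above.

How it is judged:
By the outcome, as a careful person would: the job done as asked, in the order asked, and still so for the second after the job is handed in, with the robot touching nothing.
It also fails if it takes over 72 s, if anything falls off the work surface, if the arm or the gripper's body presses on something with over 40 N, if the wrist force passes 120 N, or if a joint passes its speed limit or range.

## Working session

There is one attempt and no reset: what is moved stays moved. The work goes in short steps, Python scripts to look and compute and a tool call to move; the robot and the scene stay as the last step left them, time stands still between calls to the robot, and variables do not carry over. Pictures are saved under pics/ and viewed, at most 10 in all, crops included, and the job is handed in when it is done.

Besides the shell and the picture viewer there is one more tool, called after ">>>" in YAML: its name, and indented under it one key for each argument. send_rows: Moves the arm, as the interface text tells. Its arguments: {"type":"object","properties":{"increments":{"type":"array","items":{"type":"number"}}},"required":["increments"]}

```bash
mkdir -p pics; cat > h.py <<'E'
import numpy as np, cv2
from workcell import bot, snapshot
def cloud(s, pose=None):
    z=s["z_map"]; v,u=np.mgrid[0:z.shape[0],0:z.shape[1]]
    P=np.stack([(u-s["cx"])/s["fx"]*z, -(v-s["cy"])/s["fy"]*z, -z],-1)
    T=s["pose"] if pose is None else pose
    W=P@T[:3,:3].T+T[:3,3]; W[z<=0]=np.nan
    return W
def wrist():
    st=bot.read_state(); T=np.eye(4); T[:3,:3]=np.array(st["orientation"]); T[:3,3]=st["eef_pos"]
    s=snapshot("wrist"); return s, cloud(s, T@s["tool_from_camera"])
E
python3 - <<'E'
from h import *
for n in("top","scene"):
    s=snapshot(n); W=cloud(s); np.savez(f"{n}.npz",c=s["color"],W=W); cv2.imwrite(f"pics/{n}.png",s["color"]); print({k:(v if not hasattr(v,'shape') or v.size<20 else v.shape) for k,v in s.items()})
print(bot.read_state())
E
```

```text
{'color': (420, 560, 3), 'z_map': (420, 560), 'fx': 507.0306601156116, 'fy': 507.0306601156116, 'cx': 271.766386918012, 'cy': 207.99563080877206, 'pose': array([[ 2.63881316e-03,  9.96770333e-01, -8.02616909e-02,
         4.29932983e+02],
       [-9.99739715e-01,  4.44848001e-03,  2.23766353e-02,
         2.16036099e+01],
       [ 2.26614087e-02,  8.01817522e-02,  9.96522628e-01,
         1.31831839e+03],
       [ 0.00000000e+00,  0.00000000e+00,  0.00000000e+00,
         1.00000000e+00]])}
{'color': (420, 560, 3), 'z_map': (420, 560), 'fx': 414.1782557427025, 'fy': 414.1782557427025, 'cx': 272.54002565476566, 'cy': 209.61561014582892, 'pose': array([[-5.08299425e-01, -5.41764309e-01,  6.69419994e-01,
         1.14876724e+03],
       [ 8.60870100e-01, -2.98787879e-01,  4.11859775e-01,
         3.90046555e+02],
       [-2.31163461e-02,  7.85631744e-01,  6.18262402e-01,
         6.33839415e+02],
       [ 0.00000000e+00,  0.00000000e+00,  0.00000000e+00,
         1.00000000e+00]])}
{'t': 0.1, 'joint_pos': array([ 1.04585594e+00,  2.45719875e-01,  1.55886553e+00, -3.07570318e-05,
        1.33872100e+00, -1.74080976e-01]), 'qvel': array([-0.00049543, -0.00236323, -0.00341291, -0.00139934,  0.00063428,
       -0.00072473]), 'tau': array([ 1.57171904e-03, -4.16918349e+01, -3.15524125e+01,  6.88057090e-02,
        3.10124725e-02, -6.13020870e-05]), 'eef_pos': array([223.14109013, 609.95951151, 223.28540471]), 'orientation': array([[-9.39080004e-01,  3.43697617e-01, -8.32964297e-04],
       [ 3.43698522e-01,  9.39078848e-01, -1.49800299e-03],
       [ 2.67359094e-04, -1.69303325e-03, -9.99998531e-01]]), 'force': array([ 0.06862413, -0.04382314, -0.35415494]), 'moment': array([-0.02390583,  0.01437857,  0.00153372]), 'finger_force': 0.0, 'gripper_width': 0.9994732876278205}
```

View pics/top.png

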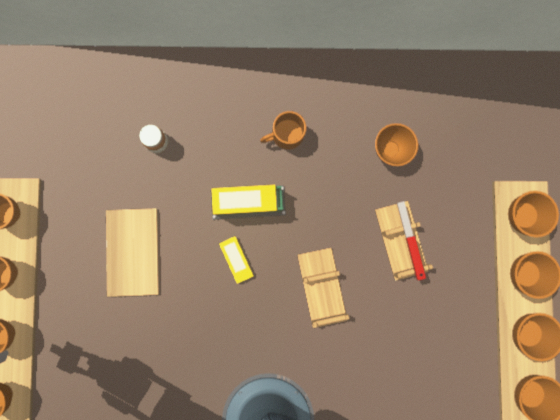

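View pics/scene.png

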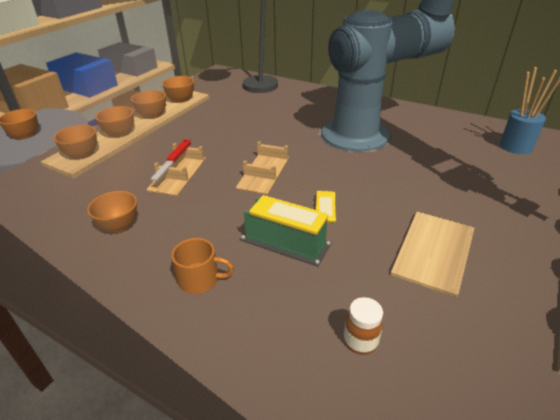

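The top view shows the box at (247,200) with its slot end to the right at (282,200). The tool lies on the right-hand rest at (404,240), and the board is at (132,252). The decoys are a small lid at (237,260) and an empty rest at (323,287). The mug is at (289,129), the bowl at (397,146) and the jar at (152,138).

```bash
python3 - <<'E'
from h import *
for n in("top","scene"):
    d=np.load(n+".npz"); c=d["c"]; W=d["W"]; hsv=cv2.cvtColor(c,cv2.COLOR_BGR2HSV); H,S,V=[hsv[...,i].astype(int) for i in range(3)]
    z=W[...,2]
    def rect(m,name):
        p=W[m]; p=p[np.isfinite(p).all(1)]
        if len(p)<10: print(n,name,len(p));return
        r=cv2.minAreaRect(p[:,:2].astype(np.float32)); bx=cv2.boxPoints(r)
        print(n,name,len(p),"c",np.round(r[0],1),"size",np.round(r[1],1),"ang",round(r[2],2),"med",np.round(np.median(p,0),1),"zr",np.round(np.percentile(p[:,2],[2,50,98]),1))
    X,Y=W[...,0],W[...,1]
    box=(X>450)&(X<650)&(Y>-80)&(Y<220)
    rect(box&(z>82)&(z<100),"lidtop")
    rect(box&(z>62)&(z<75),"z62-75")
    rect(box&(z>3)&(z<12),"foot")
    R=(X>300)&(X<520)&(Y<-230)&(Y>-450)
    red=((H<6)|(H>174))&(S>180)&(V>80)
    rect(R&red&(z>45),"handle")
    rect(R&(S<70)&(z>38)&(z<60),"blade")
    rect(R&(z>4)&(z<14),"restbase")
    rect(R&(z>30)&~red,"resttops")
    B=(X>250)&(X<520)&(Y>200)&(Y<480)
    rect(B&(z>7)&(z<20),"board")
    for nm,(x0,x1,y0,y1) in dict(mug=(610,720,-80,80),bowl=(560,720,-350,-180),jar=(560,720,200,340)).items():
        rect((X>x0)&(X<x1)&(Y>y0)&(Y<y1)&(z>20),nm)
E
```

```text
top lidtop 1708 c [552.   55.6] size [ 64.2 170.7] ang 3.52 med [550.5  61.7  91.7] zr [86.3 91.7 96.8]
top z62-75 54 c [555.  -24.5] size [53.9 12.8] ang 8.26 med [557.9 -26.7  68.4] zr [62.6 68.4 73.7]
top foot 2211 c [550.   70.5] size [298.9 199.4] ang 89.87 med [527.8  76.9   4.7] zr [ 3.   4.7 10.4]
top handle 346 c [ 408.1 -367.2] size [105.9  23.1] ang 13.9 med [ 408.1 -366.2   57.3] zr [51.7 57.3 62.4]
top blade 174 c [ 491.8 -346.8] size [59.  19.2] ang 12.41 med [ 490.9 -346.    47.6] zr [41.9 47.6 53. ]
top restbase 2115 c [ 410.4 -340. ] size [217.2 219.7] ang 0.06 med [ 430.3 -332.5    7.5] zr [ 4.1  7.5 13.1]
top resttops 508 c [ 436.6 -347.3] size [166.4  91.3] ang 15.65 med [ 473.1 -348.1   46.3] zr [35.6 46.3 58.9]
top board 4281 c [385.6 340.9] size [279.3 267.9] ang 89.51 med [413.4 349.9  13.3] zr [ 7.5 13.3 18.7]
top mug 272 c [706.  -27.7] size [102.6  24.4] ang 83.78 med [703.  -25.4  60.4] zr [21.2 60.4 79.6]
top bowl 309 c [ 680.  -307.7] size [84.7 79. ] ang 89.7 med [ 666.2 -303.7   38.8] zr [20.3 38.8 70.4]
top jar 479 c [699.  291.8] size [41.9 57.1] ang
[... 525 characters left out ...]
ang 15.47 med [ 493.2 -346.2   47. ] zr [42.4 47.  49.6]
scene restbase 664 c [ 410.8 -340.9] size [218.3 218.6] ang 89.68 med [ 433.2 -330.7    9.1] zr [ 4.3  9.1 13.2]
scene resttops 422 c [ 436.7 -349.9] size [169.7  91.8] ang 14.25 med [ 475.5 -344.7   42.4] zr [30.7 42.4 57.7]
scene board 4081 c [415.6 347.6] size [212.6 130.1] ang 2.22 med [429.6 351.1  13. ] zr [10.8 13.  15.3]
scene mug 643 c [705.9 -28.4] size [102.5  25.2] ang 85.81 med [703.7 -51.9  52.9] zr [20.7 52.9 76.8]
scene bowl 601 c [ 674.6 -304.5] size [100.7  56.7] ang 55.31 med [ 662.4 -307.5   47.4] zr [21.2 47.4 66.8]
scene jar 631 c [700.6 292.4] size [59.3 38.8] ang 89.61 med [707.3 296.   85.7] zr [30.7 85.7 87.7]
```

>>> send_rows:
  increments: [0,0,-1.16,330,-555,90,1,0,0,-1.16,330,-555,90,1,0,0,-1.16,330,-555,90,1,0,0,-1.16,330,-555,90,1,0,0,-1.16,330,-555,90,1,0,0,-1.16,330,-555,90,1,0,0,-1.16,330,-555,90,1,0,0,-1.16,330,-555,90,1,0,0,-1.16,330,-555,90,1,0,0,-1.16,330,-555,90,1,0,0,-1.16,330,-555,90,1,0,0,-1.16,330,-555,90,1,0,0,-1.16,330,-555,90,1,0,0,-1.16,330,-555,90,1,0,0,-1.16,330,-555,90,1,0,0,-1.16,330,-555,90,1,0,0,-1.16,330,-555,90,1,0,0,-1.16,330,-555,90,1,0,0,-1.16,330,-555,90,1]

```text
t: 1.68
eef_pos: [552.8, 55.9, 313.6]
orientation: [[-0.06, 0.998, -0.001], [0.998, 0.06, 0.0], [0.001, -0.001, -1.0]]
force: [0.6, 0.8, 0.2]
gripper_width: 0.999
finger_force: 0.0
```

```bash
python3 - <<'E'
from h import *
s,W=wrist(); np.savez("w1.npz",c=s["color"],W=W); cv2.imwrite("pics/w1.png",s["color"]); print(s["tool_from_camera"].round(3), bot.read_state()["eef_pos"])
E
```

```text
[[-0.0000e+00  9.6700e-01  2.5600e-01  7.4946e+01]
 [ 1.0000e+00  1.0000e-03 -1.0000e-03  2.8100e-01]
 [-1.0000e-03  2.5600e-01 -9.6700e-01 -1.6067e+02]
 [ 0.0000e+00  0.0000e+00  0.0000e+00  1.0000e+00]] [552.69404828  56.39666869 313.69791698]
```

View pics/w1.png

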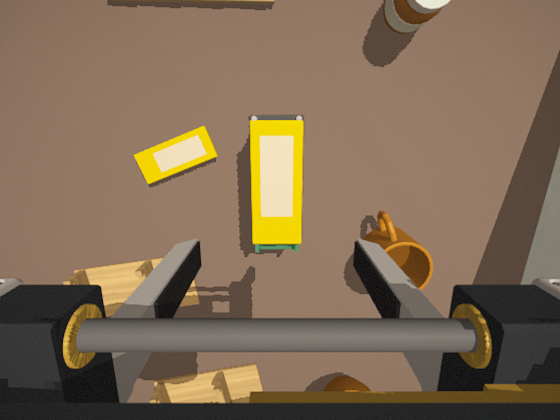

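The wrist view shows the lid at columns 251–302 and rows 120–243, with the green slot end below it at (277,247). The mug is at (400,255).

```bash
python3 - <<'E'
from h import *
d=np.load("w1.npz"); W=d["W"]; hsv=cv2.cvtColor(d["c"],cv2.COLOR_BGR2HSV); H,S,V=[hsv[...,i].astype(int) for i in range(3)]
X,Y,z=[W[...,i] for i in range(3)]
near=(X>480)&(X<620)&(Y>-80)&(Y<180)
def rect(m,n):
    p=W[m]; r=cv2.minAreaRect(p[:,:2].astype(np.float32)); print(n,len(p),np.round(r[0],1),np.round(r[1],1),round(r[2],2),np.round(np.percentile(p[:,2],[2,50,98]),1))
rect(near&(z>86),"lid"); rect(near&(z>86)&(H>20)&(H<35),"yellow"); rect(near&(H>40)&(H<90)&(S>80),"green"); rect(near&(H>40)&(H<90)&(S>80)&(z>55)&(Y<-20),"greenend")
rect(near&(z>3.5)&(z<12)&(S<80),"foot")
b=(Y>200)&(Y<450)&(z>8)
rect(b&(z<20)&(X>280)&(X<520),"board(part)")
m=(X>600)&(X<760)&(Y>-90)&(Y<40)&(z>20); print("mug min x,y range",X[m].min(),Y[m].min(),Y[m].max())
E
```

```text
lid 65350 [551.7  62.5] [140.2 155. ] 3.45 [ 89.7 409.7 428.6]
yellow 8670 [552.4  62.5] [138.8 155. ] 3.45 [ 88.7 353.7 428.4]
green 229 [559.  27.] [ 99.9 116.4] 8.57 [ 66.6  69.  414.3]
greenend 187 [556.9 -25.7] [56.9 10.4] 1.0 [66.6 68.5 80.9]
foot 272 [546.5 145.9] [77.6  5.7] 3.41 [ 4.4  6.4 10.2]
board(part) 105 [460.4 287.2] [119.2   2.3] 2.13 [ 8.1 10.1 12.8]
mug min x,y range 698.118939917108 -74.88805559304203 24.963954980023786
```

>>> send_rows:
  increments: [0,0,-1.39,-150,-420,10,0.5,0,0,-1.39,-150,-420,10,0.5,0,0,-1.39,-150,-420,10,0.5,0,0,-1.39,-150,-420,10,0.5,0,0,-1.39,-150,-420,10,0.5,0,0,-1.39,-150,-420,10,0.5,0,0,-1.39,-150,-420,10,0.5,0,0,-1.39,-150,-420,10,0.5,0,0,-1.39,-150,-420,10,0.5,0,0,-1.39,-150,-420,10,0.5,0,0,-1.39,-150,-420,10,0.5,0,0,-1.39,-150,-420,10,0.5,0,0,-1.39,-150,-420,10,0.5,0,0,-1.39,-150,-420,10,0.5]

```text
t: 2.9
eef_pos: [403.9, -363.1, 324.0]
orientation: [[0.97, 0.242, -0.0], [0.242, -0.97, 0.001], [0.0, -0.001, -1.0]]
force: [0.8, -0.5, 0.1]
gripper_width: 0.503
finger_force: 0.0
```

```bash
python3 - <<'E'
from h import *
s,W=wrist(); c=s["color"]; np.savez("w2.npz",c=c,W=W); cv2.imwrite("pics/w2.png",c); print(bot.read_state()["eef_pos"])
hsv=cv2.cvtColor(c,cv2.COLOR_BGR2HSV); H,S,V=[hsv[...,i].astype(int) for i in range(3)]
X,Y,z=[W[...,i] for i in range(3)]
R=(X>300)&(X<540)&(Y<-250)&(Y>-450)
def rect(m,n):
    p=W[m]; r=cv2.minAreaRect(p[:,:2].astype(np.float32)); print(n,len(p),np.round(r[0],1),np.round(r[1],1),round(r[2],2),np.round(np.percentile(p[:,2],[2,50,98]),1))
red=((H<6)|(H>174))&(S>180)
rect(R&red&(z>45),"handle"); rect(R&(S<70)&(z>38)&(z<60),"blade"); rect(R&(z>36)&~red,"tops")
E
```

```text
[ 404.13415306 -362.8322246   324.13328806]
handle 1119 [ 411.  -367.5] [107.7  20.7] 12.73 [53.7 55.9 57.7]
blade 842 [ 454.5 -356.3] [178.7  17.7] 13.89 [44.4 46.2 52.4]
tops 65415 [ 435.6 -342.2] [167. 152.] 46.07 [ 46.9 420.8 438.9]
```

View pics/w2.png

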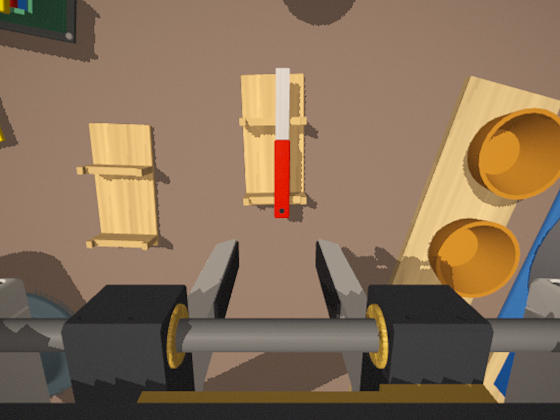

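The tool is seen clearly: tip at (283,68), handle/blade joint at (282,140), handle end at (282,218). It is aligned with the gripper.

```bash
python3 - <<'E'
from h import *
d=np.load("w2.npz"); W=d["W"]; c=d["c"]
for r in list(range(62,76,2))+list(range(134,148,2))+list(range(206,224,2)): print(r,W[r,282].round(1),c[r,282])
for r in (80,110,130,150,180,205):
    hs=W[r,262:304]; m=hs[:,2]>(43 if r<138 else 50); print(r,hs[m].mean(0).round(1),m.sum(), 262+np.flatnonzero(m)[[0,-1]])
E
```

```text
62 [ 566.2 -329.5    0.9] [107 127 154]
64 [ 563.9 -330.1   -0. ] [105 125 154]
66 [ 561.3 -330.8   -0. ] [103 123 151]
68 [ 550.9 -332.7   46.4] [191 202 216]
70 [ 548.5 -333.3   46.8] [203 215 226]
72 [ 546.5 -333.8   44.9] [202 214 226]
74 [ 544.  -334.4   45.6] [203 214 227]
134 [ 470.6 -353.    47.4] [196 208 221]
136 [ 468.  -353.6   46.6] [195 208 220]
138 [ 465.4 -354.3   44.6] [202 213 222]
140 [ 463.1 -354.7   56.6] [ 39  52 213]
142 [ 460.6 -355.4   54.9] [  5  33 227]
144 [ 458.  -356.    55.6] [ 12  38 227]
146 [ 455.5 -356.7   54.9] [ 14  39 226]
206 [ 375.2 -376.9   56.7] [  0  26 225]
208 [ 372.5 -377.6   57.1] [ 35  39 162]
210 [ 369.6 -378.4   56.7] [41 42 39]
212 [ 366.7 -379.1   56.5] [46 45 29]
214 [ 363.8 -379.9   56.2] [  0  27 225]
216 [ 360.7 -380.6   55.4] [  0  15 224]
218 [ 342.9 -386.     1.4] [ 93 111 171]
220 [ 338.9 -387.1   -1.5] [109 131 159]
222 [ 335.7 -387.8   -1.1] [108 129 159]
80 [ 536.8 -335.6   45.8] 14 [275 288]
110 [ 500.6 -344.7   46.1] 14 [275 288]
130 [ 475.5 -351.1   46.3] 14 [275 288]
150 [ 450.2 -357.3   55.6] 16 [274 289]
180 [ 410.7 -367.3   56. ] 16 [274 289]
205 [ 376.2 -376.    55.7] 14 [275 288]
```

>>> send_rows:
  increments: [0,0,0,7,-4,-220,0.5,0,0,0,7,-4,-220,0.5,0,0,0,7,-4,-220,0.5,0,0,0,7,-4,-220,0.5,0,0,0,7,-4,-220,0.5,0,0,0,7,-4,-220,0.5,0,0,0,7,-4,-220,0.5,0,0,0,7,-4,-220,0.5]

```text
t: 3.62
eef_pos: [411.4, -368.3, 105.6]
orientation: [[0.971, 0.24, 0.001], [0.24, -0.971, -0.001], [0.0, 0.001, -1.0]]
force: [1.1, -0.9, 0.6]
gripper_width: 0.497
finger_force: 0.0
```

>>> send_rows:
  increments: [0,0,0,0,1,-28,0.5,0,0,0,0,1,-54,0.5,0,0,0,0,1,-54,0.5,0,0,0,0,1,-54,0,0,0,0,0,1,-54,0,0,0,0,0,1,-54,0,0,0,0,0,1,-54,0,0,0,0,0,1,-54,0,0,0,0,0,1,-54,0,0,0,0,0,1,-54,0]

```text
t: 4.45
eef_pos: [411.2, -368.6, 52.3]
orientation: [[0.971, 0.239, 0.002], [0.239, -0.971, -0.002], [0.001, 0.003, -1.0]]
force: [-1.0, 1.3, 7.4]
gripper_width: 0.23
finger_force: 30.0
```

>>> send_rows:
  increments: [0,0,0,0,0,30,0,0,0,0,0,0,70,0,0,0,0,0,0,100,0,0,0,0,0,0,100,0,0,0,0,0,0,100,0]

```text
t: 4.87
eef_pos: [411.2, -368.8, 152.7]
orientation: [[0.971, 0.239, 0.003], [0.239, -0.971, -0.004], [0.002, 0.005, -1.0]]
force: [0.7, 1.4, -1.5]
gripper_width: 0.229
finger_force: 30.0
```

```bash
python3 - <<'E'
from h import *
d=np.load("w1.npz"); W=d["W"]; hsv=cv2.cvtColor(d["c"],cv2.COLOR_BGR2HSV); H,S,V=[hsv[...,i].astype(int) for i in range(3)]
X,Y,z=[W[...,i] for i in range(3)]
near=(X>480)&(X<620)&(Y>-80)&(Y<180)
def rect(m,n):
    p=W[m]; r=cv2.minAreaRect(p[:,:2].astype(np.float32)); print(n,len(p),np.round(r[0],1),np.round(r[1],1),round(r[2],2),np.round(np.percentile(p[:,2],[2,50,98]),1))
rect(near&(z>86)&(z<96),"lid")
g=near&(z>64)&(z<72)&(Y<0); rect(g,"lowwall"); print(W[g].min(0),W[g].max(0))
s,W=wrist(); st=bot.read_state(); R=np.array(st["orientation"]); print(st["eef_pos"],st["force"])
T=(W-st["eef_pos"])@R  # in tool frame
m=(abs(T[...,1])<14)&(T[...,0]>20)&(T[...,0]<170)&(abs(T[...,2])<30)
p=T[m]; c=s["color"]; print(len(p),p.min(0).round(1),p.max(0).round(1))
for a in (70,90,110,130):
    q=p[(abs(p[:,0]-a)<4)]; print(a,len(q),q.mean(0).round(1) if len(q) else "")
cv2.imwrite("pics/w3.png",c)
E
```

```text
lid 6351 [551.5  62.5] [ 64.1 155. ] 3.51 [88.6 90.4 92.3]
lowwall 175 [556.9 -27. ] [47.1  6.9] 3.02 [66.3 68.  69.7]
[533.30876181 -31.22986797  65.21615098] [580.5778659  -22.97689914  70.08183543]
[ 410.31263306 -367.55817903  150.49881785] [ 0.11292516 -0.33241641 -1.79937753]
8892 [ 20.  -10.4  -8.1] [133.8  11.6   6.5]
70 558 [70.1  0.5  4. ]
90 599 [90.1  0.6  4. ]
110 661 [110.    0.5   4. ]
130 695 [129.9   0.4   4. ]
```

View pics/w3.png

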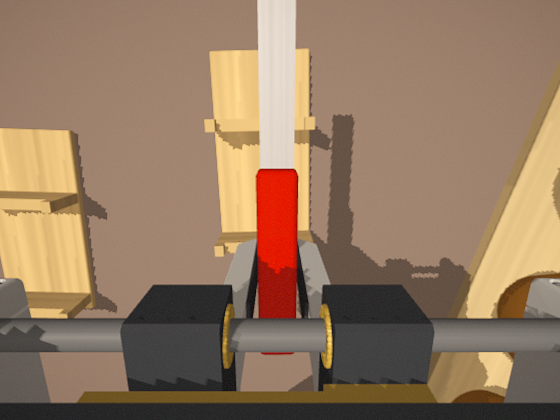

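>>> send_rows:
  increments: [0,0,1.391,158,152.7,10,0,0,0,1.391,158,152.7,10,0,0,0,1.391,158,152.7,10,0,0,0,1.391,158,152.7,10,0,0,0,1.391,158,152.7,10,0,0,0,1.391,158,152.7,10,0,0,0,1.391,158,152.7,10,0,0,0,1.391,158,152.7,10,0,0,0,1.391,158,152.7,10,0,0,0,1.391,158,152.7,10,0,0,0,1.391,158,152.7,10,0,0,0,1.391,158,152.7,10,0,0,0,1.391,158,152.7,-30,0,0,0,1.391,158,152.7,-60,0,0,0,1.391,158,152.7,-69.5,0,0,0,1.391,158,152.7,-69.5,0,0,0,1.391,158,152.7,-69.5,0]

```text
t: 6.33
eef_pos: [568.2, -214.8, 80.4]
orientation: [[-0.06, 0.998, -0.001], [0.998, 0.06, 0.001], [0.001, -0.001, -1.0]]
force: [1.1, 0.0, -0.6]
gripper_width: 0.23
finger_force: 30.0
```

```bash
python3 - <<'E'
from h import *
s,W=wrist(); st=bot.read_state(); R=np.array(st["orientation"]); print(st["eef_pos"],R.round(3),st["force"])
T=(W-st["eef_pos"])@R; c=s["color"]; cv2.imwrite("pics/w4.png",c)
hsv=cv2.cvtColor(c,cv2.COLOR_BGR2HSV); H,S,V=[hsv[...,i].astype(int) for i in range(3)]
m=(abs(T[...,1])<14)&(T[...,0]>20)&(T[...,0]<170)&(abs(T[...,2])<30)
p=T[m]; print("tool",len(p),p.min(0).round(1),p.max(0).round(1))
X,Y,z=[W[...,i] for i in range(3)]
g=(X>500)&(X<620)&(Y<5)&(Y>-60)&(z>62)&(z<73)&(H>35)&(H<95); print("wall",g.sum(),W[g].min(0) if g.any() else "",W[g].max(0) if g.any() else "",np.median(W[g],0))
E
```

```text
[ 569.10857435 -215.33657399   81.9325488 ] [[-0.06   0.998  0.001]
 [ 0.998  0.06  -0.001]
 [-0.001  0.001 -1.   ]] [ 0.48075993  0.51845995 -0.27706424]
tool 8897 [ 20.  -11.8  -4.2] [134.2  10.2  10.3]
wall 0   [nan nan nan]
  return _methods._mean(a, axis=axis, dtype=dtype,
  ret = um.true_divide(
```

View pics/w4.png

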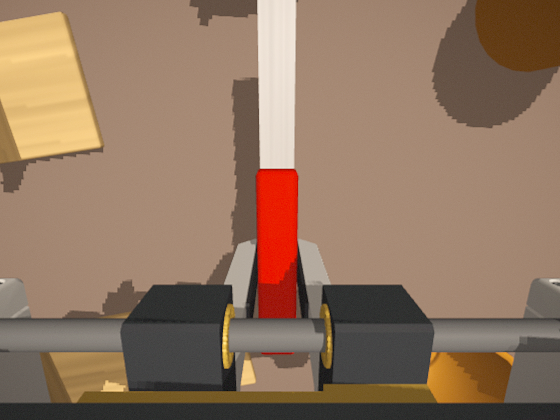

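>>> send_rows:
  increments: [0,0,0,-1.2,20,0,0,0,0,0,-2.2,36,0,0,0,0,0,-2.8,45,0,0,0,0,0,-3.4,55,0,0,0,0,0,-3.4,55,0,0]

```text
t: 6.8
eef_pos: [565.1, -158.1, 81.4]
orientation: [[-0.063, 0.998, 0.001], [0.998, 0.063, -0.0], [-0.0, 0.001, -1.0]]
force: [-0.1, -0.2, -1.8]
gripper_width: 0.233
finger_force: 30.0
```

```bash
python3 - <<'E'
from h import *
s=snapshot("scene"); st=bot.read_state(); print(st["eef_pos"],st["force"],st["moment"])
c=s["color"][170:270,190:350]; cv2.imwrite("pics/s5.png",cv2.resize(c,None,fx=5,fy=5,interpolation=cv2.INTER_CUBIC))
E
```

```text
[ 565.22326732 -159.07958954   81.30805019] [ 0.47762909 -0.09964459 -1.24959598] [-0.06866055  0.07417474  0.0488457 ]
```

View pics/s5.png

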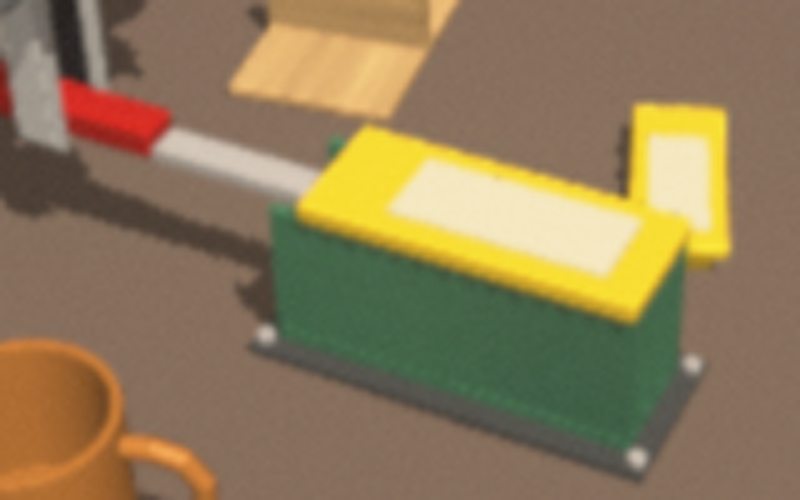

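The blade is level between the side walls, with its tip just at the lid's front edge. I'll push it in slowly.

>>> send_rows:
  increments: [0,0,0,-0.4,6,0,0,0,0,0,-0.7,12,0,0,0,0,0,-1.1,18,0,0,0,0,0,-1.4,23,0,0,0,0,0,-1.7,28,0,0,0,0,0,-1.7,28,0,0]

```text
t: 7.35
eef_pos: [563.1, -130.9, 80.6]
orientation: [[-0.062, 0.998, -0.0], [0.998, 0.062, 0.0], [0.0, -0.0, -1.0]]
force: [0.3, 0.4, -0.6]
gripper_width: 0.232
finger_force: 30.0
```

```bash
python3 - <<'E'
from h import *
for i in range(3):
    s=snapshot("scene"); st=bot.read_state(); print(st["eef_pos"],st["force"],st["moment"])
E
```

```text
[ 563.19058942 -131.38109331   80.66476401] [ 0.20701508  0.12522683 -1.07505938] [-0.11489701  0.02669031 -0.02323949]
[ 563.28753765 -131.73351913   80.75034167] [-0.31351825  0.47603989 -0.3750383 ] [-0.09688907  0.07175994  0.00060107]
[ 563.34087579 -131.94324892   80.78610631] [ 0.9681127  0.0741531 -0.8751705] [-0.05334507  0.02099612 -0.01190051]
```

>>> send_rows:
  increments: [0,0,0,0,0,-2.8,0,0.05,0.003,0,0,-0.4,-7.9,0,0.1,0.006,0,0,-0.5,-13,0,0.15,0.009,0,0,-0.3,-18.2,0,0.2,0.012,0,0,0,-23.3,0,0.2,0.012,0,0,0,-23.3,0]

```text
t: 8.0
eef_pos: [563.3, -132.1, 57.2]
orientation: [[-0.057, 0.998, -0.012], [0.977, 0.058, 0.203], [0.204, -0.0, -0.979]]
force: [-0.9, 2.8, 4.7]
gripper_width: 0.23
finger_force: 30.0
```

```bash
cat > lidz.py <<'E'
from h import *
def lid():
    s=snapshot("scene"); W=cloud(s); hsv=cv2.cvtColor(s["color"],cv2.COLOR_BGR2HSV)
    X,Y,z=[W[...,i] for i in range(3)]
    m=(X>510)&(X<600)&(Y>-25)&(Y<150)&(z>84)&(z<130)&(hsv[...,0]>18)&(hsv[...,0]<36)
    p=W[m]; A=np.c_[p[:,1]-62.5,p[:,0]-551.5,np.ones(len(p))]; k=np.linalg.lstsq(A,p[:,2],rcond=None)[0]
    for _ in range(3):
        r=abs(A@k-p[:,2])<2; k=np.linalg.lstsq(A[r],p[r,2],rcond=None)[0]
    print("lid z centre",k[2].round(1),"slope along y deg",np.degrees(k[0]).round(2),"front",(k[2]-78*k[0]).round(1),"back",(k[2]+78*k[0]).round(1)); return s
s=lid(); st=bot.read_state(); print(st["eef_pos"],st["force"],st["moment"])
E
python3 lidz.py
```

```text
lid z centre 92.8 slope along y deg -1.09 front 94.3 back 91.3
[ 563.52187643 -132.14238641   57.59391439] [-0.89117005  2.32394921  3.98687476] [ 0.69536776  0.13922116 -0.0115781 ]
```

Lid front is up about 3 mm and the force is modest, so I'll continue the tilt to about 0.35.

>>> send_rows:
  increments: [0.05,0.003,0,0,0.6,-5,0,0.1,0.006,0,-0.1,1.6,-10.1,0,0.13,0.008,0,-0.1,2.2,-13.1,0,0.13,0.008,0,-0.1,2.2,-13.1,0,0.13,0.008,0,-0.1,2.2,-13.1,0]

```text
t: 8.47
eef_pos: [563.3, -130.5, 44.2]
orientation: [[-0.057, 0.998, -0.019], [0.945, 0.06, 0.322], [0.322, 0.0, -0.947]]
force: [1.1, -3.0, 1.8]
gripper_width: 0.228
finger_force: 30.0
```

```bash
python3 lidz.py
```

```text
lid z centre 96.3 slope along y deg -3.77 front 101.4 back 91.1
[ 563.38044414 -130.46520729   44.41095856] [ 0.4315598  -2.50223459  1.26203999] [-0.38686834 -0.00056009  0.02672886]
```

>>> send_rows:
  increments: [-0.08,-0.005,0,0,-1.5,8.5,0,-0.18,-0.011,0,0,-2.4,18.5,0,-0.28,-0.017,0,0,-2.6,30,0,-0.33,-0.02,0,0,-2.2,37,0,-0.33,-0.02,0,0,-2.2,37,0,-0.33,-0.02,0,0.6,-12.2,37,0,-0.33,-0.02,0,2,-35,37,0,-0.33,-0.02,0,4.2,-70,37,0,-0.33,-0.02,0,6.7,-110,37,0,-0.33,-0.02,0,6.7,-110,37,0,-0.33,-0.02,0,6.7,-110,77,0,-0.33,-0.02,0,6.7,-110,107,0,-0.33,-0.02,0,6.7,-110,107,0]

```text
t: 9.6
eef_pos: [572.7, -243.2, 157.4]
orientation: [[-0.059, 0.998, 0.009], [0.998, 0.059, -0.005], [-0.006, 0.008, -1.0]]
force: [0.9, -0.5, 0.3]
gripper_width: 0.233
finger_force: 30.0
```

```bash
cat >> lidz.py <<'E'
s,W=wrist(); st=bot.read_state(); R=np.array(st["orientation"]); T=(W-st["eef_pos"])@R; print(R.round(3))
m=(abs(T[...,1])<14)&(T[...,0]>20)&(T[...,0]<170)&(abs(T[...,2])<40); p=T[m]
hsv=cv2.cvtColor(s["color"],cv2.COLOR_BGR2HSV)[m]
for a in (40,70,90,110,130):
    q=p[(abs(p[:,0]-a)<4)]; print(a,len(q),np.median(q,0).round(1) if len(q) else "")
red=(hsv[:,1]>180)&((hsv[:,0]<6)|(hsv[:,0]>174)); print("handle front",np.percentile(p[red][:,0],99).round(1))
E
python3 lidz.py
```

```text
lid z centre 96.5 slope along y deg -3.91 front 101.8 back 91.1
[ 571.45974609 -242.18135637  154.45762211] [ 0.25879441  0.40595193 -1.76570576] [-0.0607373   0.02868479 -0.04405926]
[[-0.06   0.998  0.001]
 [ 0.998  0.06  -0.001]
 [-0.001  0.001 -1.   ]]
40 639 [40.1  1.3 -7.2]
70 559 [70.1  1.9  2. ]
90 628 [90.   1.9  1.6]
110 692 [110.    1.9   1.1]
130 440 [128.4   1.9   0.8]
handle front 53.3
```

>>> send_rows:
  increments: [0,0,-1.391,-159.5,-128,0,0,0,0,-1.391,-159.5,-128,0,0,0,0,-1.391,-159.5,-128,0,0,0,0,-1.391,-159.5,-128,0,0,0,0,-1.391,-159.5,-128,0,0,0,0,-1.391,-159.5,-128,0,0,0,0,-1.391,-159.5,-128,0,0,0,0,-1.391,-159.5,-128,0,0,0,0,-1.391,-159.5,-128,0,0,0,0,-1.391,-159.5,-128,0,0,0,0,-1.391,-159.5,-128,0,0,0,0,-1.391,-159.5,-128,0,0,0,0,-1.391,-159.5,-128,0,0,0,0,-1.391,-159.5,-128,0,0,0,0,-1.391,-159.5,-128,-40,0,0,0,-1.391,-159.5,-128,-70,0,0,0,-1.391,-159.5,-128,-70,0]

```text
t: 11.12
eef_pos: [407.2, -363.6, 74.8]
orientation: [[0.971, 0.24, -0.008], [0.24, -0.971, 0.01], [-0.005, -0.012, -1.0]]
force: [-0.9, 0.7, -2.1]
gripper_width: 0.229
finger_force: 30.0
```

>>> send_rows:
  increments: [0,0,0,0,0,0,0,0,0,0,0,0,0,0,0,0,0,0,0,0,0,0,0,0,0,0,0,0]

```text
t: 11.45
eef_pos: [411.3, -368.9, 83.6]
orientation: [[0.971, 0.239, 0.002], [0.239, -0.971, -0.003], [0.002, 0.004, -1.0]]
force: [0.5, -0.6, -1.3]
gripper_width: 0.23
finger_force: 30.0
```

>>> send_rows:
  increments: [0,0,0,0,0,-12,0,-0.003,0.01,0,0,0,-22,0,-0.005,0.02,0,0,0,-27,0,-0.005,0.02,0,0,0,-30,0,-0.005,0.02,0,0,0,-31,0,-0.005,0.02,0,0,0,-31,0,-0.005,0.02,0,0,0,-31,0]

```text
t: 12.03
eef_pos: [409.7, -366.9, 52.1]
orientation: [[0.971, 0.239, -0.024], [0.239, -0.971, -0.002], [-0.024, -0.004, -1.0]]
force: [-9.0, 8.7, 20.6]
gripper_width: 0.231
finger_force: 30.0
```

>>> send_rows:
  increments: [0,0,0,0,0,1,0,0,0,0,0,0,1,0.25,0,0,0,0,0,1,0.5,0,0,0,0,0,1,0.5,0,0,0,0,0,1,0.5,0,0,0,0,0,1,0.5,0.005,-0.02,0,0,0,30,0.5,0.005,-0.02,0,0,0,70,0.5,0.005,-0.02,0,0,0,110,0.5,0.005,-0.02,0,0,0,150,0.5,0.005,-0.02,0,0,0,190,0.5,0.005,-0.02,0,0,0,230,0.5,0.005,-0.02,0,0,0,230,0.5,0.005,-0.02,0,0,0,230,0.5]

```text
t: 13.2
eef_pos: [411.2, -368.8, 283.5]
orientation: [[0.971, 0.238, 0.004], [0.238, -0.971, -0.005], [0.002, 0.006, -1.0]]
force: [0.2, -0.1, -0.4]
gripper_width: 0.501
finger_force: 0.0
```

```bash
python3 - <<'E'
from h import *
s,W=wrist(); c=s["color"]; cv2.imwrite("pics/w6.png",c); print(bot.read_state()["eef_pos"])
for r in (80,110,130,150,180,200):
    hs=W[r,240:320]; m=(hs[:,2]>(43 if r<138 else 50))&(hs[:,2]<70); print(r,hs[m].mean(0).round(1) if m.any() else "",m.sum())
E
```

```text
[ 410.47630691 -367.79339733  280.68659523]
80 [ 537.3 -335.3   46.1] 15
110 [ 504.4 -343.3   46.1] 15
130 [ 481.6 -348.8   46. ] 15
150 [ 458.8 -355.    56.2] 16
180 [ 422.8 -363.1   55.7] 17
200 [ 397.9 -369.2   55.8] 17
```

View pics/w6.png

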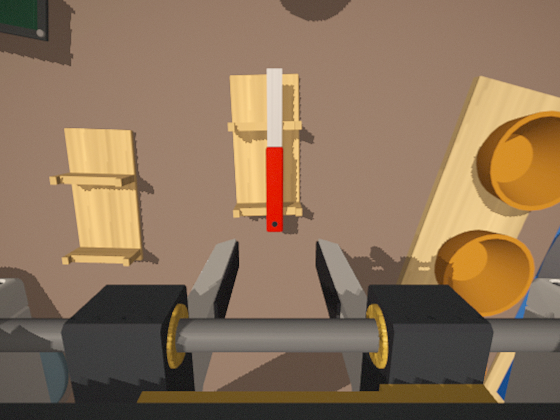

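The tool lies across both bars, between the stops. Next I'll go over the lid with the gripper open.

>>> send_rows:
  increments: [0,0,1.391,141,430,-80,1,0,0,1.391,141,430,-80,1,0,0,1.391,141,430,-80,1,0,0,1.391,141,430,-80,1,0,0,1.391,141,430,-80,1,0,0,1.391,141,430,-80,1,0,0,1.391,141,430,-80,1,0,0,1.391,141,430,-80,1,0,0,1.391,141,430,-80,1,0,0,1.391,141,430,-80,1,0,0,1.391,141,430,-80,1,0,0,1.391,141,430,-80,1,0,0,1.391,141,430,-80,1,0,0,1.391,141,430,-80,1,0,0,1.391,141,430,-80,1,0,0,1.391,141,430,-80,1]

```text
t: 14.58
eef_pos: [551.1, 61.0, 200.1]
orientation: [[-0.058, 0.998, -0.0], [0.998, 0.058, -0.0], [-0.0, -0.0, -1.0]]
force: [0.4, 0.3, 0.2]
gripper_width: 1.003
finger_force: 0.0
```

```bash
python3 - <<'E'
from h import *
d=np.load("top.npz"); W=d["W"]; X,Y,z=[W[...,i] for i in range(3)]
m=np.zeros(z.shape,np.uint8); m[195:310,95:175]=((z>7)&(z<20))[195:310,95:175]
m=cv2.morphologyEx(m,cv2.MORPH_OPEN,np.ones((5,5)))>0
p=W[m]; print(cv2.minAreaRect(p[:,:2].astype(np.float32)))
d=np.load("scene.npz"); W=d["W"]; X,Y,z=[W[...,i] for i in range(3)]
m=((X>290)&(X<560)&(Y>240)&(Y<460)&(z>7)&(z<20)).astype(np.uint8)
m=cv2.morphologyEx(m,cv2.MORPH_OPEN,np.ones((5,5)))>0; p=W[m]; print(cv2.minAreaRect(p[:,:2].astype(np.float32)),np.median(p[:,2]))
st=bot.read_state(); print(st["eef_pos"],st["orientation"].round(3))
s,W=wrist(); c=s["color"]; hsv=cv2.cvtColor(c,cv2.COLOR_BGR2HSV); X,Y,z=[W[...,i] for i in range(3)]
m=(X>500)&(X<600)&(Y>-40)&(Y<160)&(z>84)&(z<112)&(hsv[...,0]>15)&(hsv[...,0]<40); p=W[m]; print(cv2.minAreaRect(p[:,:2].astype(np.float32)),len(p),p[:,1].min(),p[:,1].max(),np.percentile(p[:,2],[2,98]))
E
```

```text
((422.901611328125, 350.4181213378906), (220.52919006347656, 130.6066131591797), 1.7603613138198853)
((421.95953369140625, 347.82171630859375), (225.3696746826172, 130.07777404785156), 2.216064929962158) 12.956435533982528
[551.12070035  60.9699835  200.14370605] [[-0.058  0.998 -0.   ]
 [ 0.998  0.058 -0.   ]
 [-0.    -0.    -1.   ]]
((551.6890869140625, 60.66291809082031), (64.10662078857422, 155.47605895996094), 3.5527498722076416) 12460 -18.266947630351297 139.87317877187323 [ 89.82382893 100.80718152]
```

>>> send_rows:
  increments: [-0.034,-0.002,0,0.3,-1,-40,1,-0.068,-0.004,0,0.3,-1,-70,1,-0.068,-0.004,0,0.3,-1,-90,1,-0.068,-0.004,0,0.3,-1,-107,1,-0.068,-0.004,0,0.3,-1,-107,1,-0.068,-0.004,0,0.3,-1,-107,1,-0.068,-0.004,0,0.3,-1,-107,0.6,-0.068,-0.004,0,0.3,-1,-107,0.5,-0.068,-0.004,0,0.3,-1,-107,0.5,-0.068,-0.004,0,0.3,-1,-107,0.5,-0.068,-0.004,0,0.3,-1,-107,0.5,-0.068,-0.004,0,0.3,-1,-107,0.5]

```text
t: 15.63
eef_pos: [551.7, 61.4, 94.0]
orientation: [[-0.061, 0.998, 0.004], [0.996, 0.061, -0.068], [-0.068, -0.0, -0.998]]
force: [-1.3, 0.7, 4.5]
gripper_width: 0.679
finger_force: 30.0
```

>>> send_rows:
  increments: [0,0,0,0,0,4,0.5,0,0,0,0,0,8,0.5,0,0,0,0,0,14,0.5,0,0,0,0,0,22,0.5,0,0,0,0,0,35,0.5,0.03,0.002,0,0,0,60,0.5,0.068,0.004,0,0,0,100,0.5,0.068,0.004,0,0,0,130,0.5,0.068,0.004,0,0,0,130,0.5,0.068,0.004,0,0,0,130,0.5]

```text
t: 16.47
eef_pos: [553.1, 61.1, 226.8]
orientation: [[-0.061, 0.998, 0.006], [0.998, 0.061, -0.001], [-0.001, 0.006, -1.0]]
force: [0.0, -0.4, -1.5]
gripper_width: 0.678
finger_force: 30.0
```

```bash
cat > lidin.py <<'E'
from h import *
for i in range(2): snapshot("top")
s,W=wrist(); st=bot.read_state(); R=np.array(st["orientation"]); print(st["eef_pos"],R.round(3),st["force"],st["gripper_width"])
T=(W-st["eef_pos"])@R; m=(abs(T[...,1])<26)&(T[...,0]>15)&(T[...,0]<100)&(abs(T[...,2])<25); p=T[m]
A=np.c_[p[:,:2],np.ones(len(p))]; k=np.linalg.lstsq(A,p[:,2],rcond=None)[0]; print("lid plane in tool",k.round(4),"front x",np.percentile(p[:,0],99.5).round(1),len(p))
s=snapshot("scene"); cv2.imwrite("pics/s7.png",s["color"])
E
python3 lidin.py
```

```text
[550.62721495  61.48833845 221.8652072 ] [[-0.061  0.998 -0.003]
 [ 0.998  0.061  0.   ]
 [ 0.    -0.003 -1.   ]] [-0.07794479 -0.23812002 -1.1131139 ] 0.677161028711163
lid plane in tool [ 1.6400e-02 -1.9000e-03 -3.2528e+00] front x 77.2 12090
```

View pics/s7.png

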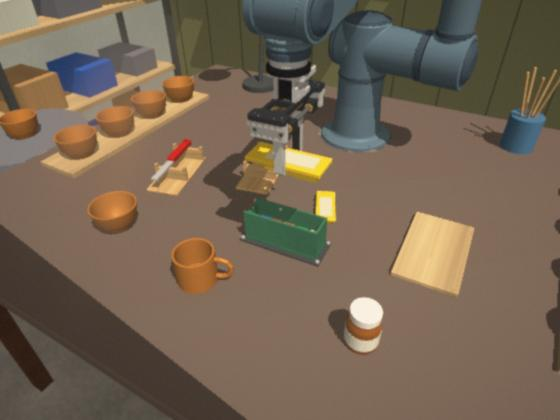

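Lid is cleanly off the box and held level. Next it goes over the board.

>>> send_rows:
  increments: [0,0,1.545,-129.4,287.7,0,0.5,0,0,1.545,-129.4,287.7,0,0.5,0,0,1.545,-129.4,287.7,0,0.5,0,0,1.545,-129.4,287.7,0,0.5,0,0,1.545,-129.4,287.7,0,0.5,0,0,1.545,-129.4,287.7,0,0.5,0,0,1.545,-129.4,287.7,0,0.5,0,0,1.545,-129.4,287.7,0,0.5,0,0,1.545,-129.4,287.7,0,0.5,0,0,1.545,-129.4,287.7,0,0.5,0,0,1.545,-129.4,287.7,0,0.5,0,0,1.545,-129.4,287.7,0,0.5,0,0,1.545,-129.4,287.7,0,0.5,0,0,1.545,-129.4,287.7,0,0.5,0,0,1.545,-129.4,287.7,0,0.5,0,0,1.545,-129.4,287.7,-40,0.5,0,0,1.545,-129.4,287.7,-80,0.5,0,0,1.545,-129.4,287.7,-120,0.5,0,0,1.545,-129.4,287.7,-140,0.5,0,0,1.545,-129.4,287.7,-140,0.5]

```text
t: 18.33
eef_pos: [418.0, 346.7, 77.2]
orientation: [[-0.999, -0.034, -0.011], [-0.034, 0.999, -0.006], [0.011, -0.005, -1.0]]
force: [-0.9, 0.0, -2.1]
gripper_width: 0.675
finger_force: 30.0
```

```bash
python3 lidin.py
```

```text
[423.21884539 349.53411177  84.71618495] [[-0.999 -0.035  0.002]
 [-0.035  0.999  0.001]
 [-0.002  0.001 -1.   ]] [ 1.12612292  0.09269301 -1.31027365] 0.678272575977313
lid plane in tool [ 0.0139  0.0033 -0.8306] front x 77.5 12150
```

>>> send_rows:
  increments: [0,0.014,0,0,0,-15,0.5,0,0.014,0,0,0,-30,0.5,0,0.014,0,0,0,-40,0.5,0,0.014,0,0,0,-44,0.5,0,0.014,0,0,0,-46,0.5,0,0.014,0,0,0,-46,0.5,0,0.014,0,0,0,-46,0.5,0,0.014,0,0,0,-46,0.5]

```text
t: 19.2
eef_pos: [422.9, 349.4, 38.3]
orientation: [[-0.999, -0.035, -0.013], [-0.035, 0.999, 0.001], [0.013, 0.001, -1.0]]
force: [0.1, 0.5, -1.3]
gripper_width: 0.678
finger_force: 30.0
```

>>> send_rows:
  increments: [0,0,0,0,0,-1,0.5,0,0,0,0,0,-1.5,0.5,0,0,0,0,0,-2,0.5,0,0,0,0,0,-2,0.5,0,0,0,0,0,-2,0.5]

```text
t: 19.62
eef_pos: [422.7, 349.4, 36.8]
orientation: [[-0.999, -0.035, -0.014], [-0.035, 0.999, 0.0], [0.014, 0.001, -1.0]]
force: [-3.7, -2.0, 7.9]
gripper_width: 0.68
finger_force: 30.0
```

Contact. Releasing and withdrawing.

>>> send_rows:
  increments: [0,0,0,0,0,0,0.75,0,0,0,0,0,0,0.85,0,0,0,0,0,0,1,0,0,0,0,0,0,1,0,0,0,0,0,0,1,0,0,0,0,0,20,1,0,-0.014,0,0,0,50,1,0,-0.014,0,0,0,90,1,0,-0.014,0,0,0,130,1,0,-0.014,0,0,0,170,1,0,-0.014,0,0,0,210,1,0,-0.014,0,0,0,250,1,0,-0.014,0,0,0,250,1,0,-0.014,0,0,0,250,1,0,-0.014,0,0,0,250,1]

```text
t: 20.87
eef_pos: [421.9, 348.8, 284.4]
orientation: [[-0.999, -0.035, -0.001], [-0.035, 0.999, -0.001], [0.001, -0.001, -1.0]]
force: [-0.2, -0.1, -0.4]
gripper_width: 1.003
finger_force: 0.0
```

```bash
python3 - <<'E'
from h import *
s=snapshot("scene"); cv2.imwrite("pics/s8.png",s["color"]); W=cloud(s); X,Y,z=[W[...,i] for i in range(3)]
m=((X>300)&(X<560)&(Y>270)&(Y<430)&(z>31)&(z<50)); p=W[m]; print(cv2.minAreaRect(p[:,:2].astype(np.float32)),np.percentile(p[:,2],[2,50,98]))
A=np.c_[p[:,:2]-p[:,:2].mean(0),np.ones(len(p))]; print(np.linalg.lstsq(A,p[:,2],rcond=None)[0]); print(bot.read_state()["force"],bot.read_state()["gripper_width"])
E
```

```text
((424.4316711425781, 347.96136474609375), (158.72947692871094, 63.9472541809082), 1.9595955610275269) [34.186092   39.22144893 41.68470694]
[-8.68894294e-03 -1.28894581e-03  3.90549210e+01]
[ 1.33402729 -0.31636887  0.03783325] 1.0006715912851274
```

View pics/s8.png

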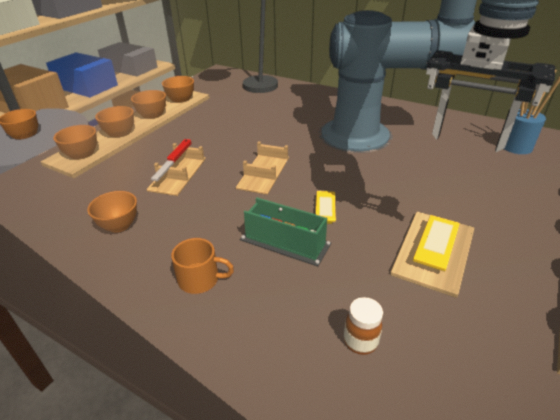

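The lid lies flat, cream side up, on the board at (438,243). The tool is on its rest at (172,160), and the bowl, mug and jar have not moved.

```bash
python3 -c "
from workcell import bot
print(bot.close_job())"
```

```text
the job is handed in; nothing more can be done
None
```

The job is done and handed in at about 21 s of robot time: the lid was popped with the tool, the tool is back across both bars of its rest, the lid lies flat and top side up on the board, and the bowl, mug and jar were not touched.

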